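# Unload the drilling jig: isolate, unclamp, eject

### The arm

A 6-joint arm with a two-finger parallel gripper is mounted at the origin on a cart in front of the work surface, level with it; the furniture and walls round the work are solid. World frame = base frame: x ahead of the robot, y to its left, z up, the work surface at z = 0. Lengths are in m, angles in rad, forces in N, time in s.
With the tool pointing down it reaches from about 0.4 to 0.925 m from the base axis. Payload 3.4 kg.
Tool frame: the origin (TCP) lies midway between the tips of the shut fingers; the grasp point (between the pads) lies 19 mm behind it; z points along the fingers, y is the line along which they close (so a half turn about z gives the same grasp; the last joint's range is limited). The gripper opens to 85 mm and grips with 20 to 120 N. Pads are 22 mm wide; open, the fingers measure 114 mm over their backs; the gripper's body (76 mm by 85 mm) begins 54 mm behind the grasp point. The pads swing forward as they close: fully open they stand 13 mm farther back than shut.
Start: joints at [-1.381, 0.307, 1.506, -0, 1.328, -0.073], TCP at [0.149, -0.555, 0.231] pointing down, gripper open.
Joint ranges: [-3.12, 3.12], [-1.05, 2.28], [0.14, 2.33], [-1.42, 4.57], [0.1, 2.73], [-2.68, 2.68]. Speed limits (rad/s): [2.57, 2.57, 3.14, 3.14, 3.14, 3.14].

### API

Orientations are given as a unit quaternion [x, y, z, w].
In Python, from workcell import * gives the robot as it stands.
- The arm moves only by the tool arm_command, never from a script. Its argument "plan" is a list of rows, each a list of 7 numbers: the turn, a rotation vector about the world's x, y, z as a fraction of full scale, then the shift along the world's x, y, z as a fraction of full scale, then the finger opening in mm, from 0 to 85.4. In form: [[rx, ry, rz, tx, ty, tz, jaw], ...]. A call has 1 to 20 rows; each row is the pose to reach, as a shift and turn from the pose commanded when the call began; what a row does not reach only later rows make up. Full scale, the value 1, is 100 mm for a shift and pi/4 rad for a turn. A row lasts 1/8 s, in which the tool goes at most 62.5 mm and 10.7 degrees, less where a joint would pass 70% of its speed; a pose out of reach is approached as far as the arm can. A call with a number of a shift or a turn outside -1 to 1 is refused whole. A call with a gripper value outside its range is refused whole. The fingers move at their own pace and stop on an object; "squeeze" is the grip in N (left out, the last holds). Time passes only in rows, so rows that repeat a pose let the fingers close. It gives the time, the measured TCP pose, the force, the opening and the grip force at its end, in the units of the state.
- get_state(): the state, without advancing time (a new reading comes with each control period).
- read_camera(name): name is "scene" or "top" or "wrist"; returns (picture, depth): 400x640x3 uint8, red, green, blue; 400x640 float32, m along the optical axis (not along the pixel's ray), 0 where there is no reading.
- camera_info(name): a dict with "mtx" (3x3 intrinsics, pixels), "rvec" (rotation vector, rad) and "tvec" (3), from world to camera coordinates, as OpenCV has them. Camera axes: x right, y down, z forward; pixel columns grow to the right and rows downward; lengths in m; the calibration is good to about 2 mm. A picture is of the moment at which its call begins: read the wrist's pose just before it. camera_info takes no time and is no camera call; for the wrist camera it gives the pose at the moment of the call.
- close_job(): hands the job in; it is judged then, once.
The state is a dict: "time": time; "joints": joint angles; "qd": joint speeds; "effort": joint torques, N m; "tool_pos": TCP position; "ee_rot": TCP orientation; "ft_force": force on the tool from outside, world axes, zero at the start; "wrist_torque": the same for the moment, N m; "opening": finger opening in m; "grip_force": force on a finger pad.
Only numpy, scipy, OpenCV 4.12 (cv2) and the standard library are available. Lean on these libraries where they do the work, as an engineer would, in place of code of your own. Each camera call takes 0.05 s, during which the arm holds its last target. There are 200 camera calls.

### The job

Unload the drilling jig. First turn its power off by pressing down the red end of the rocker on the grey switch box, then throw the red-handled clamp fully open, and then push the blue plate of the spring ejector all the way in so that the wooden block slides completely out of its place onto the free bed beyond, and let the ejector spring back. Do not touch the block itself, and leave the other things on the bench where they stand.

Things in the scene. Friction and masses are not known exactly. Their poses are not given: they have to be found in the camera images.
- jig: Fixed plywood jig, board 150 (x) x 265 (y) x 12 mm high, from y = -145 to +120 mm. Origin: on the bench under the centre of the clamped block; z up. The block is ejected along +y between two rails 16 mm high (inner faces x = +-63 mm). The clamp stands on the +x side, away from the robot. The ejector's aluminium guide, top 54 mm above the bench, is at y = -64 to -40 mm.
- block: Wooden block 45 x 120 x 45 mm, loose; origin at the centre of its underside, long side along its own y. It starts lying across the jig (long side along the jig's x) at the jig's origin, underside 12 mm above the bench, held by the clamp. When ejected it lies about 60 mm farther along the jig's +y.
- clamp (a joint): Over-centre toggle clamp, radians: 0 closed (a gate stands in front of the block), 1.30 fully open. It turns about an axis parallel to the jig's y; to open, push the handle's top along the jig's +x; the hold-down arm then rises. A spring holds it at either end; past about 0.65 it snaps over by itself. About 5 to 7 N at the red grip starts it.
- clamp_grip (a point): Point on the axis of the clamp's red handle, 75 mm from the pivot, about 140 mm above the bench when closed. The red grip is a rod 22 mm across with round ends, from 45 to 98 mm from the pivot. Closed, the handle leans 0.30 rad from upright towards the jig's -x; open, 1.0 rad towards +x.
- clamp_pivot (a point): Point on the clamp's turning axis below the handle, fixed in the jig at x = 96, y = 67, z = 68 mm. The hold-down arm lies at y = 17 to 35 mm in the jig, reaching to 102 mm from the axis. Push the handle some 50 to 70 mm above this axis.
- ejector (a joint): Spring ejector slide, metres: 0 at rest, 0.060 fully in; it moves along the jig's +y and springs back when let go. Takes about 2.5 N to start and 7 N at full stroke, plus the block's friction.
- ejector_plate (a point): Centre of the outer (-y) face of the ejector's blue plate, which is 46 mm wide (jig's x), 10 mm thick and reaches from 16 to 68 mm above the bench; at rest in the jig at x = 0, y = -135, z = 45 mm. Push it along the jig's +y. Nothing stands on its outer side.
- switch_box: Fixed grey switch box 74 (x) x 114 (y) x 50 mm high, black cable gland on its +y end; origin at the centre of its underside. Stands at the right or the left of the jig.
- rocker (a joint): White rocker 36 x 64 mm on top of the switch box, radians: 0 on (red end, at the box's -y, up; green end down), 0.56 off (red end down). It tips about an axis parallel to the box's x, 50 mm above the bench; a spring holds it at either end, past 0.28 it snaps over by itself. About 5 N downward on the red end tips it.
- rocker_red_end (a point): Point on the rocker's top surface in the middle of the red mark, 24 mm from the rocker's middle; it moves about 13 mm down as the rocker is tipped, from 68 to 55 mm above the bench.
- low_tin: Low round tin, 87 mm across, 40 mm high, loose bystander; origin at the centre of its underside.
- yellow_can: Yellow can, 73 mm across, 133 mm high, loose bystander; origin at the centre of its underside.
- cups: Two white yoghurt cups one on the other, one object, 71 mm across, 127 mm high, loose bystander; origin at the centre of its underside.

How it is judged:
By the outcome, as a careful person would: the job done as asked, in the order asked, and still so for the second after the job is handed in, with the robot touching nothing.
It also fails if it takes over 54 s, if anything falls off the work surface, if the arm or the gripper's body presses on something with over 40 N, if the wrist force passes 120 N, or if a joint passes its speed limit or range.

## Working session

There is one attempt and no reset: what is moved stays moved. The work goes in short steps, Python scripts to look and compute and a tool call to move; the robot and the scene stay as the last step left them, time stands still between calls to the robot, and variables do not carry over. Pictures are saved under pics/ and viewed, at most 10 in all, crops included, and the job is handed in when it is done.

Besides the shell and the picture viewer there is one more tool, called after "Call:" by a JSON object that holds its "name" and its "arguments", one argument or row to a line. arm_command: Moves the arm, as the interface text tells. Its arguments: {"type":"object","properties":{"plan":{"type":"array","items":{"type":"array","items":{"type":"number"}}},"squeeze":{"type":"number"}},"required":["plan"]}

```bash
mkdir -p pics; cat > h.py <<'E'
from workcell import *
import numpy as np, cv2
def snap(n,fn=None):
    ci=camera_info(n); im,d=read_camera(n)
    if fn: cv2.imwrite('pics/'+fn,im[:,:,::-1])
    return im,d,ci
def world(d,ci):
    K=np.array(ci['mtx']);R=cv2.Rodrigues(np.array(ci['rvec'],float))[0];t=np.array(ci['tvec'],float).ravel()
    v,u=np.mgrid[:d.shape[0],:d.shape[1]]
    P=np.stack([(u-K[0,2])/K[0,0]*d,(v-K[1,2])/K[1,1]*d,d],-1)
    return (P-t)@R
E
python3 - <<'E'
from h import *
s=get_state();print(s['time'],s['tool_pos'],s['ee_rot'])
for n in('top','scene'):
    im,d,ci=snap(n,n+'0.png');np.savez(n+'0.npz',im=im,W=world(d,ci),d=d)
E
```

```text
0.0 [ 0.1492156  -0.55458563  0.23035371] [ 9.91378864e-01  1.31022368e-01 -6.91038781e-05 -1.04085218e-03]
```

View pics/top0.png

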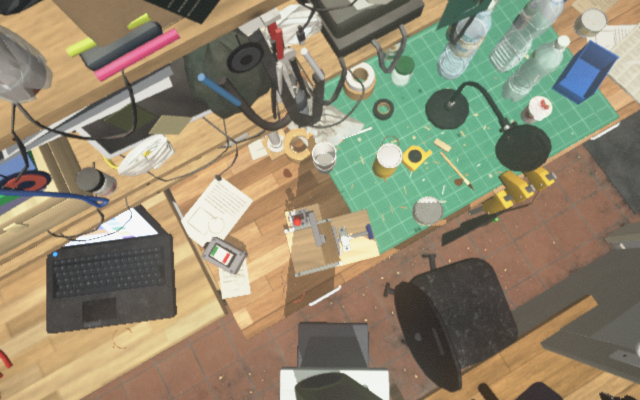

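View pics/scene0.png

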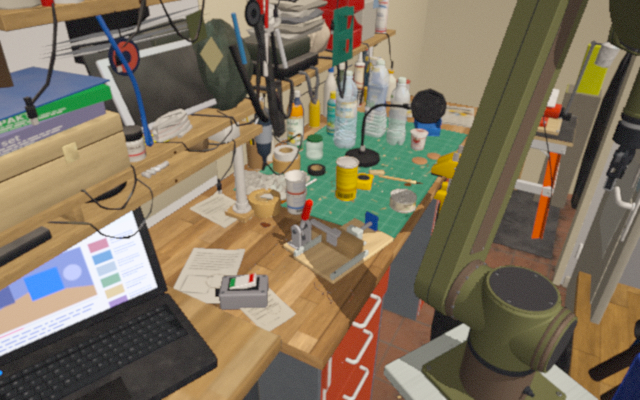

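The top view has the jig at about (328,240), its blue plate at (370,231) on the right, the clamp at (297,218), the switch box at (225,255), the cups at (325,155), the can at (388,160) and the tin at (428,210). Next I'll zoom in and measure.

```bash
python3 - <<'E'
from h import *
z=np.load('top0.npz');im=z['im'];W=z['W']
cv2.imwrite('pics/c1.png',cv2.resize(im[140:300,195:455,::-1],None,fx=3,fy=3,interpolation=cv2.INTER_CUBIC))
hsv=cv2.cvtColor(im,cv2.COLOR_RGB2HSV);H,S,V=[hsv[...,i].astype(int) for i in range(3)]
v,u=np.mgrid[:400,:640]
def rep(n,m):
    p=W[m];print(n,m.sum(),'px',u[m].mean().round(1),v[m].mean().round(1),'med',np.median(p,0).round(4),'min',p.min(0).round(3),'max',p.max(0).round(3))
roi=lambda a,b,c,d:(u>=a)&(u<b)&(v>=c)&(v<d)
rep('blue',roi(355,385,215,245)&(H>105)&(H<130)&(S>90))
rep('redgrip',roi(280,320,200,235)&((H<8)|(H>172))&(S>130))
rep('rockred',roi(200,250,235,275)&((H<8)|(H>172))&(S>130))
rep('rockgreen',roi(200,250,235,275)&(H>40)&(H<90)&(S>100))
m=roi(195,255,225,285)&(W[...,2]>.035)&(W[...,2]<.06);rep('box',m)
r=cv2.minAreaRect(W[m][:,:2].astype(np.float32));print(r)
for n,b,h in(('cups',(305,345,135,180),.11),('can',(370,408,138,185),.115),('tin',(410,448,190,228),.03)):
    rep(n,roi(*b)&(W[...,2]>h))
m=roi(280,390,195,285)&(W[...,2]>.006)&(W[...,2]<.018);rep('board',m);print(cv2.minAreaRect(W[m][:,:2].astype(np.float32)))
m=roi(280,390,195,285)&(W[...,2]>.05)&(W[...,2]<.064);rep('block',m);print(cv2.minAreaRect(W[m][:,:2].astype(np.float32)))
E
```

```text
blue 26 px 369.7 231.0 med [ 0.5516 -0.1047  0.0685] min [ 0.441 -0.109  0.066] max [0.569 0.008 1.13 ]
redgrip 57 px 297.0 220.5 med [0.568  0.0997 0.1685] min [0.441 0.008 0.13 ] max [0.587 0.108 1.13 ]
rockred 20 px 225.8 257.6 med [0.4736 0.3174 0.068 ] min [0.463 0.31  0.063] max [0.484 0.325 0.072]
rockgreen 6 px 214.3 250.5 med [0.4946 0.3557 0.0559] min [0.487 0.351 0.054] max [0.502 0.359 0.057]
box 807 px 222.5 255.1 med [0.482  0.3347 0.0505] min [0.402 0.269 0.035] max [0.536 0.413 0.06 ]
((0.45313987135887146, 0.3542586863040924), (0.12680849432945251, 0.14429767429828644), 62.7215461730957)
cups 167 px 323.5 151.7 med [0.7851 0.0287 0.1281] min [ 0.441 -0.003  0.11 ] max [0.805 0.063 1.13 ]
can 539 px 388.7 156.4 med [ 0.7591 -0.1558  0.1343] min [ 0.441 -0.192  0.115] max [0.797 0.008 1.13 ]
tin 650 px 428.1 210.4 med [ 0.6161 -0.2861  0.0402] min [ 0.441 -0.33   0.033] max [0.66  0.008 1.13 ]
board 3122 px 330.8 239.3 med [0.5236 0.0054 0.012 ] min [ 0.396 -0.174  0.006] max [0.673 0.158 0.018]
((0.5482487082481384, -0.0005171149969100952), (0.2233203947544098, 0.39227038621902466), 16.851823806762695)
block 678 px 331.5 241.6 med [0.5229 0.0116 0.0566] min [ 0.459 -0.115  0.05 ] max [0.612 0.125 0.064]
((0.5625268220901489, 0.003791704773902893), (0.1991080492734909, 0.1696673184633255), 40.7169189453125)
```

View pics/c1.png

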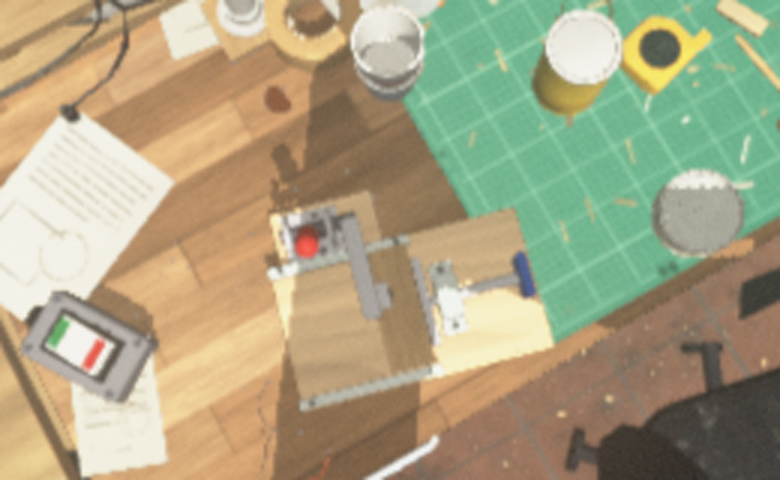

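```bash
python3 - <<'E'
from h import *
ci=camera_info('top');K=np.array(ci['mtx']);R=cv2.Rodrigues(np.array(ci['rvec'],float))[0];t=np.array(ci['tvec'],float).ravel();C=-R.T@t
def ray(cx,cy,z):
    p=np.array([195+cx/3,140+cy/3,1]);r=R.T@np.linalg.inv(K)@p;return C+r*(z-C[2])/r[2]
print('cam',C)
A=ray(517,208,.012);B=ray(553,343,.012)
ex=(A-B)[:2];print('board -y corners',A,B,np.linalg.norm(ex),'ang x',np.degrees(np.arctan2(ex[1],ex[0])))
for a,b in(((270,272),(405,240)),((305,405),(437,370))):
    P=ray(*b,.028);Q=ray(*a,.028);d=(Q-P)[:2];print('rail',P,Q,np.linalg.norm(d),'ang y-90',np.degrees(np.arctan2(d[1],d[0]))-90)
z=np.load('top0.npz');W=z['W'];im=z['im']
# board/base angle from clean depth: hold-down/rail independent; blue plate points
hsv=cv2.cvtColor(im,cv2.COLOR_RGB2HSV)
m=(hsv[...,0]>105)&(hsv[...,0]<130)&(hsv[...,1]>90)&(abs(W[...,2]-.068)<.004);m[:, :355]=0;m[:,385:]=0;m[:215]=0;m[245:]=0
p=W[m];print(p.round(4));print('plate ends',p[p[:,0].argmax()],p[p[:,0].argmin()],p.mean(0))
m=(W[...,2]>.12)&(W[...,2]<.19);m[:,:280]=0;m[:,320:]=0;m[:200]=0;m[235:]=0
p=W[m];print('grip',p.mean(0),p.max(0),p.min(0))
bc=[ray(c[0],c[1],.05) for c in((57,293),(22,350),(122,400),(157,345))];print('box',np.round(bc,3),np.mean(bc,0))
for n in((95,355),(57,333)):print(ray(*n,.067 if n[0]==95 else .055))
E
```

```text
cam [0.44098189 0.00799634 1.13044219]
board -y corners [ 0.62567499 -0.1052965   0.012     ] [ 0.48592127 -0.13940784  0.012     ] 0.14385647271655005 ang x 13.716660205243404
rail [0.58983112 0.01162201 0.028     ] [0.55681929 0.14981024 0.028     ] 0.14207661825433712 ang y-90 13.435600078272387
rail [ 0.45816721 -0.02046703  0.028     ] [0.42324858 0.11181402 0.028     ] 0.13681223061369094 ang y-90 14.78723703920879
[[ 0.5694 -0.1006  0.0691]
 [ 0.5667 -0.1008  0.067 ]
 [ 0.5665 -0.1036  0.0682]
 [ 0.5638 -0.1008  0.0662]
 [ 0.5635 -0.1035  0.0687]
 [ 0.5605 -0.1004  0.0695]
 [ 0.5605 -0.1034  0.0688]
 [ 0.5573 -0.1001  0.0717]
 [ 0.5574 -0.1062  0.0701]
 [ 0.5549 -0.1036  0.0661]
 [ 0.5549 -0.1065  0.066 ]
 [ 0.5517 -0.1033  0.0685]
 [ 0.5516 -0.1061  0.0697]
 [ 0.5488 -0.1032  0.0685]
 [ 0.5488 -0.1062  0.0685]
 [ 0.5488 -0.1091  0.0682]
 [ 0.5456 -0.1058  0.0711]
 [ 0.546  -0.1093  0.0665]
 [ 0.5426 -0.1058  0.0712]
 [ 0.5426 -0.1087  0.0712]
 [ 0.54   -0.106   0.068 ]
 [ 0.5401 -0.1091  0.067 ]
 [ 0.5373 -0.1092  0.0655]
 [ 0.5341 -0.1089  0.0677]]
plate ends [ 0.56939898 -0.10061661  0.06907123] [ 0.5341198  -0.10888335  0.06770604] [ 0.55221865 -0.10500296  0.0684574 ]
grip [0.57005811 0.10162434 0.16239432] [0.58841533 0.11390181 0.17454539] [0.55750334 0.09188171 0.12294723]
box [[0.533 0.361 0.05 ]
 [0.477 0.393 0.05 ]
 [0.428 0.29  0.05 ]
 [0.482 0.258 0.05 ]] [0.47983976 0.32553119 0.05      ]
[0.47125158 0.314545   0.067     ]
[0.4931303  0.35702536 0.055     ]
```

Call:
{"name": "arm_command", "arguments": {
  "plan": [
    [0, 0, 0, 0.5, 0.5, 0.5, 0],
    [0, 0, 0, 1, 1, 0.5, 0],
    [0, 0, 0, 1, 1, 0.5, 0]
  ]
}}

```text
time: 0.48
tool_pos: [0.2509, -0.4531, 0.2819]
ee_rot: [0.991, 0.132, 0.0, -0.0]
ft_force: [0.7, 0.4, 0.3]
opening: 0.0323
grip_force: 0.0
```

Call:
{"name": "arm_command", "arguments": {
  "plan": [
    [0, 0, 0, 0.5, 0.5, 0, 0],
    [0, 0, 0, 1, 1, 0, 0],
    [0, 0, 0, 1, 1, 0, 0]
  ]
}}

```text
time: 0.85
tool_pos: [0.351, -0.3524, 0.281]
ee_rot: [0.991, 0.133, 0.0, -0.001]
ft_force: [-0.1, -1.1, 0.0]
opening: -0.0
grip_force: 0.0
```

Call:
{"name": "arm_command", "arguments": {
  "plan": [
    [0, 0, 0, 0.5, 0.5, 0, 0],
    [0, 0, 0, 1, 1, 0, 0],
    [0, 0, 0, 1, 1, 0, 0]
  ]
}}

```text
time: 1.23
tool_pos: [0.4509, -0.2534, 0.281]
ee_rot: [0.991, 0.133, -0.0, -0.0]
ft_force: [-0.7, -0.7, -0.8]
opening: 0.0002
grip_force: 0.0
```

Works well; continuing to above the rocker.

Call:
{"name": "arm_command", "arguments": {
  "plan": [
    [0, 0, 0, 0.25, 0.5, 0, 0],
    [0, 0, 0, 0.5, 1, 0, 0],
    [0, 0, 0, 0.5, 1, 0, 0]
  ]
}}

```text
time: 1.6
tool_pos: [0.5001, -0.1534, 0.2809]
ee_rot: [0.991, 0.133, -0.0, -0.0]
ft_force: [0.3, -0.8, -0.4]
opening: -0.0001
grip_force: 0.0
```

Call:
{"name": "arm_command", "arguments": {
  "plan": [
    [0, 0, 0, 0, 0.5, 0, 0],
    [0, 0, 0, 0, 1, 0, 0],
    [0, 0, 0, 0, 1, 0, 0]
  ]
}}

```text
time: 1.98
tool_pos: [0.4984, -0.0545, 0.2811]
ee_rot: [0.991, 0.132, -0.001, -0.0]
ft_force: [1.0, -0.5, -0.0]
opening: 0.0001
grip_force: 0.0
```

Call:
{"name": "arm_command", "arguments": {
  "plan": [
    [0, 0, 0, 0, 0.5, 0, 0],
    [0, 0, 0, 0, 1, 0, 0],
    [0, 0, 0, 0, 1, 0, 0]
  ]
}}

```text
time: 2.35
tool_pos: [0.4994, 0.0449, 0.2812]
ee_rot: [0.991, 0.132, -0.0, 0.0]
ft_force: [0.5, -0.1, 0.0]
opening: 0.0
grip_force: 0.0
```

Call:
{"name": "arm_command", "arguments": {
  "plan": [
    [0, 0, 0, 0, 0.5, 0, 0],
    [0, 0, 0, 0, 1, 0, 0],
    [0, 0, 0, 0, 1, 0, 0]
  ]
}}

```text
time: 2.72
tool_pos: [0.5001, 0.1447, 0.2811]
ee_rot: [0.991, 0.132, 0.0, 0.0]
ft_force: [0.3, -0.2, 0.8]
opening: -0.0002
grip_force: 0.0
```

Call:
{"name": "arm_command", "arguments": {
  "plan": [
    [0, 0, 0, -0.15, 0.5, 0, 0],
    [0, 0, 0, -0.3, 1, 0, 0],
    [0, 0, 0, -0.3, 1, 0, 0],
    [0, 0, 0, -0.3, 1, -0.5, 0],
    [0, 0, 0, -0.3, 1, -1, 0],
    [0, 0, 0, -0.3, 1, -1, 0]
  ]
}}

```text
time: 3.48
tool_pos: [0.4672, 0.2405, 0.1779]
ee_rot: [0.992, 0.13, -0.004, 0.002]
ft_force: [-0.9, -0.7, 0.5]
opening: 0.0002
grip_force: 0.0
```

Call:
{"name": "arm_command", "arguments": {
  "plan": [
    [0, 0, 0, 0, 0.35, 0, 0],
    [0, 0, 0, 0, 0.68, 0, 0],
    [0, 0, 0, 0, 0.68, -0.5, 0],
    [0, 0, 0, 0, 0.68, -0.9, 0],
    [0, 0, 0, 0, 0.68, -0.9, 0],
    [0, 0, 0, 0, 0.68, -0.9, 0]
  ]
}}

```text
time: 4.22
tool_pos: [0.4717, 0.3127, 0.0936]
ee_rot: [0.991, 0.131, 0.002, -0.0]
ft_force: [0.7, -0.6, -0.1]
opening: 0.0002
grip_force: 0.0
```

```bash
python3 - <<'E'
from h import *
im,d,ci=snap('wrist','w1.png');s=get_state();print(s['tool_pos'],s['joints'])
E
```

```text
[0.4718462  0.31306957 0.09397846] [ 5.11387069e-01  4.29287115e-01  1.70508145e+00 -3.13456100e-04
  1.00246243e+00  1.82048959e+00]
```

View pics/w1.png

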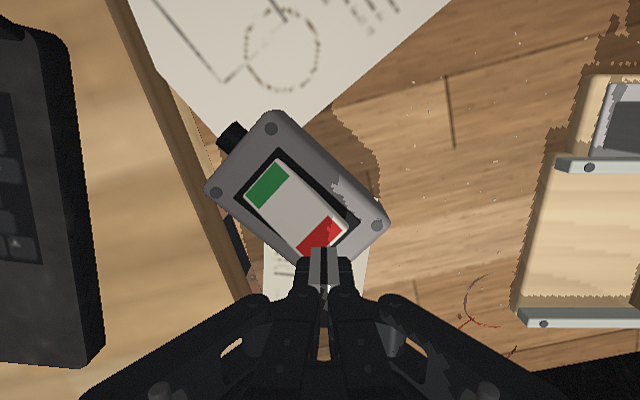

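The closed fingertips at (325,255) are at the red end at (320,240), so I'll press down slowly.

Call:
{"name": "arm_command", "arguments": {
  "plan": [
    [0, 0, 0, 0, 0.02, -0.12, 0],
    [0, 0, 0, 0, 0.02, -0.2, 0],
    [0, 0, 0, 0, 0.02, -0.24, 0],
    [0, 0, 0, 0, 0.02, -0.28, 0],
    [0, 0, 0, 0, 0.02, -0.31, 0],
    [0, 0, 0, 0, 0.02, -0.34, 0],
    [0, 0, 0, 0, 0.02, -0.36, 0],
    [0, 0, 0, 0, 0.02, -0.36, 0]
  ]
}}

```text
time: 5.28
tool_pos: [0.4696, 0.3153, 0.0578]
ee_rot: [0.991, 0.131, 0.001, -0.001]
ft_force: [-4.9, -2.9, 19.1]
opening: -0.0001
grip_force: 10.1
```

Call:
{"name": "arm_command", "arguments": {
  "plan": [
    [0, 0, 0, 0, 0, 0.3, 0],
    [0, 0, 0, 0, -0.3, 0.8, 0],
    [0, 0, 0, 0, -0.6, 1, 0],
    [0, 0, 0, 0, -0.6, 1, 0],
    [0, 0, 0, 0, -0.6, 1, 0]
  ]
}}

```text
time: 5.9
tool_pos: [0.4692, 0.2551, 0.1548]
ee_rot: [0.991, 0.131, -0.0, -0.0]
ft_force: [-0.2, -0.7, -0.3]
opening: 0.0002
grip_force: 0.0
```

```bash
python3 - <<'E'
from h import *
s=get_state();print(s['tool_pos'])
im,d,ci=snap('wrist','w2.png');W=world(d,ci)
hsv=cv2.cvtColor(im,cv2.COLOR_RGB2HSV);H,S=hsv[...,0],hsv[...,1]
v,u=np.mgrid[:400,:640]
for n,m in(('red',((H<8)|(H>172))&(S>150)),('green',(H>50)&(H<90)&(S>100))):
    m&=(W[...,2]>.04)&(W[...,2]<.09)&(W[...,1]>.28)
    print(n,m.sum(),u[m].mean(),v[m].mean(),np.median(W[m],0).round(4))
E
```

```text
[0.4691585  0.25514057 0.15476287]
red 465 260.6322580645161 186.40645161290323 [0.4689 0.3108 0.0552]
green 628 208.9968152866242 150.85031847133757 [0.4905 0.3507 0.0682]
```

Red is down at 55 mm and green is up at 68 mm, so the power is off. Now the clamp.

Call:
{"name": "arm_command", "arguments": {
  "plan": [
    [0, 0, 0, 0, 0, 0.5, 0],
    [0, 0, 0, 0, 0, 1, 0],
    [0, 0, 0, 0.2, -0.5, 1, 0],
    [0, 0, 0, 0.4, -1, 1, 0],
    [0, 0, 0, 0.4, -1, 1, 0]
  ]
}}

```text
time: 6.58
tool_pos: [0.5104, 0.1527, 0.254]
ee_rot: [0.992, 0.129, -0.001, 0.0]
ft_force: [0.2, -0.1, -0.4]
opening: -0.0
grip_force: 0.0
```

Call:
{"name": "arm_command", "arguments": {
  "plan": [
    [0, 0, 0, 0.27, -0.54, 0, 0],
    [0, 0, 0, 0.27, -0.54, 0, 0],
    [0, 0, 0, 0.27, -0.54, -0.4, 0],
    [0, 0, 0, 0.27, -0.54, -0.6, 0],
    [0, 0, 0, 0.27, -0.54, -0.6, 0]
  ]
}}

```text
time: 7.2
tool_pos: [0.534, 0.1023, 0.1927]
ee_rot: [0.991, 0.132, -0.003, -0.001]
ft_force: [0.1, -0.5, 0.4]
opening: 0.0001
grip_force: 0.0
```

```bash
python3 - <<'E'
from h import *
s=get_state();print(s['tool_pos'])
im,d,ci=snap('wrist','w3.png');W=world(d,ci)
hsv=cv2.cvtColor(im,cv2.COLOR_RGB2HSV);H,S=hsv[...,0],hsv[...,1]
m=((H<8)|(H>172))&(S>150)&(W[...,2]>.09)&(W[...,2]<.19)
p=W[m];print(len(p),np.median(p,0),p.min(0),p.max(0))
E
```

```text
[0.53400871 0.10226764 0.19270263]
2047 [0.57599971 0.10512637 0.16078499] [0.55716821 0.09177241 0.11235017] [0.59270823 0.11633642 0.17332705]
```

View pics/w3.png

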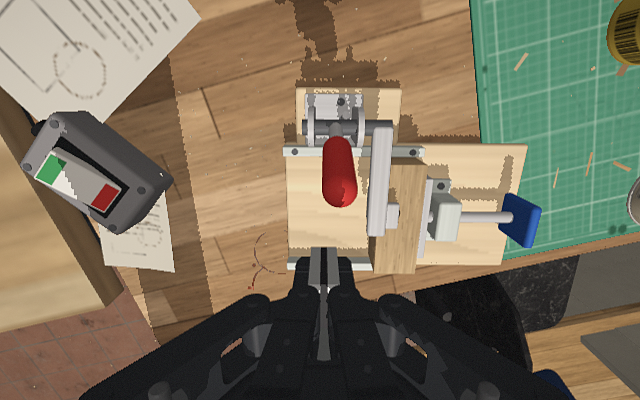

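The grip is at (340,175), directly ahead of the fingers at (325,255). I'll descend and push along the jig's +x.

Call:
{"name": "arm_command", "arguments": {
  "plan": [
    [0, 0, 0, 0, 0, -0.4, 0],
    [0, 0, 0, 0, 0, -0.72, 0],
    [0, 0, 0, 0, 0, -0.72, 0],
    [0, 0, 0, 0.1, 0.025, -0.72, 0],
    [0, 0, 0, 0.2, 0.05, -0.72, 0],
    [0, 0, 0, 0.28, 0.07, -0.72, 0],
    [0, 0, 0, 0.36, 0.09, -0.72, 0],
    [0, 0, 0, 0.44, 0.11, -0.72, 0],
    [0, 0, 0, 0.52, 0.13, -0.72, 0],
    [0, 0, 0, 0.6, 0.15, -0.72, 0],
    [0, 0, 0, 0.66, 0.165, -0.72, 0],
    [0, 0, 0, 0.72, 0.18, -0.72, 0],
    [0, 0, 0, 0.76, 0.19, -0.72, 0],
    [0, 0, 0, 0.76, 0.19, -0.72, 0]
  ]
}}

```text
time: 9.0
tool_pos: [0.6128, 0.1198, 0.1233]
ee_rot: [0.991, 0.131, 0.0, -0.0]
ft_force: [0.1, -0.0, 0.3]
opening: 0.0002
grip_force: 0.0
```

```bash
python3 - <<'E'
from h import *
im,d,ci=snap('scene');cv2.imwrite('pics/s2.png',cv2.resize(im[150:310,200:450,::-1],None,fx=3,fy=3,interpolation=cv2.INTER_CUBIC))
E
```

```text
(no output)
```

View pics/s2.png

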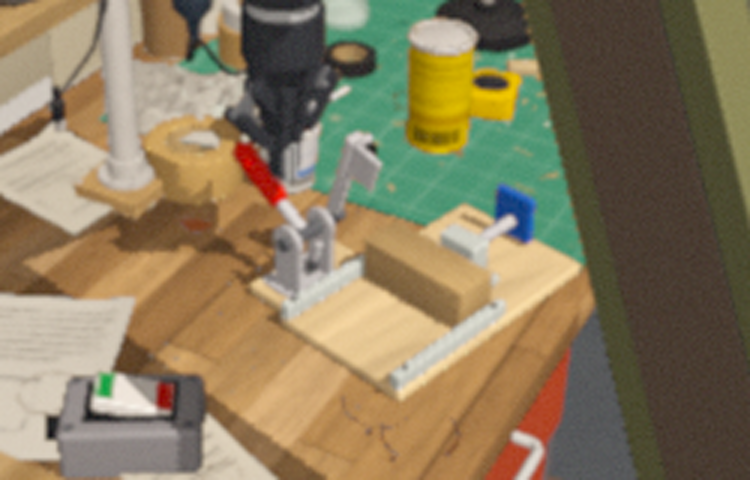

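The clamp is fully open: handle at (262,175), arm raised at (352,165). Next is the ejector.

Call:
{"name": "arm_command", "arguments": {
  "plan": [
    [0, 0, 0, 0, 0.02, 0.5, 0],
    [0, 0, 0, 0, 0.02, 1, 0],
    [0, 0, 0, 0, 0.02, 1, 0]
  ]
}}

```text
time: 9.43
tool_pos: [0.6153, 0.1221, 0.2285]
ee_rot: [0.991, 0.131, 0.005, 0.0]
ft_force: [-0.7, 0.6, -0.3]
opening: -0.0001
grip_force: 0.0
```

Call:
{"name": "arm_command", "arguments": {
  "plan": [
    [0, 0, 0, 0, 0, 0.4, 0],
    [0, 0, 0, -0.25, -0.5, 0.4, 0],
    [0, 0, 0, -0.5, -1, 0.4, 0],
    [0, 0, 0, -0.5, -1, 0.4, 0]
  ]
}}

```text
time: 9.93
tool_pos: [0.5595, 0.0189, 0.2625]
ee_rot: [0.992, 0.129, -0.002, 0.0]
ft_force: [-0.0, -0.1, 0.2]
opening: -0.0003
grip_force: 0.0
```

Call:
{"name": "arm_command", "arguments": {
  "plan": [
    [0, 0, 0, 0, -0.5, 0, 0],
    [0, 0, 0, 0, -1, 0, 0],
    [0, 0, 0, 0, -1, 0, 0]
  ]
}}

```text
time: 10.3
tool_pos: [0.5625, -0.0806, 0.2624]
ee_rot: [0.992, 0.129, -0.0, 0.0]
ft_force: [-0.1, 0.8, 0.5]
opening: 0.0001
grip_force: 0.0
```

Call:
{"name": "arm_command", "arguments": {
  "plan": [
    [0, 0, 0, 0, -0.5, 0, 0],
    [0, 0, 0, 0, -0.8, 0, 0],
    [0, 0, 0, 0, -0.8, -0.5, 0],
    [0, 0, 0, 0, -0.8, -1, 0],
    [0, 0, 0, 0, -0.8, -1, 0]
  ]
}}

```text
time: 10.92
tool_pos: [0.559, -0.1557, 0.1589]
ee_rot: [0.991, 0.131, -0.005, -0.003]
ft_force: [-1.3, 0.1, 0.4]
opening: -0.0001
grip_force: 0.0
```

```bash
python3 - <<'E'
from h import *
s=get_state();print(s['tool_pos'],s['ft_force'])
im,d,ci=snap('wrist','w4.png');W=world(d,ci)
hsv=cv2.cvtColor(im,cv2.COLOR_RGB2HSV);H,S=hsv[...,0],hsv[...,1]
m=(H>105)&(H<130)&(S>120)&(abs(W[...,2]-.068)<.003)&(abs(W[...,0]-.55)<.05)
p=W[m];print(len(p),p.mean(0));print(cv2.minAreaRect(p[:,:2].astype(np.float32)))
E
```

```text
[ 0.55899287 -0.15567063  0.15893749] [-1.34743978  0.06114601  0.37385173]
510 [ 0.55391613 -0.10585444  0.06698207]
((0.5529816746711731, -0.10592177510261536), (0.043727580457925797, 0.009243324398994446), 14.697718620300293)
```

View pics/w4.png

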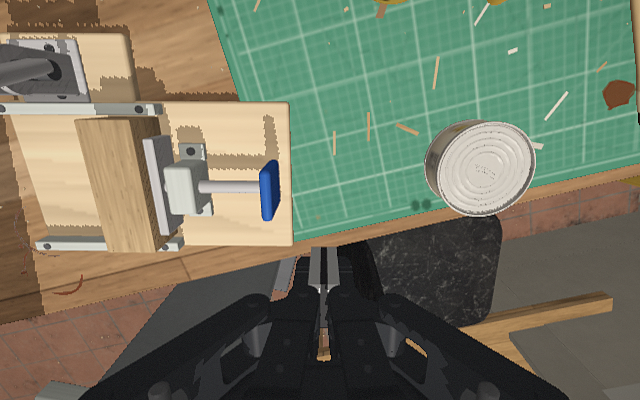

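The plate at (270,190) and its path are clear, and the tin at (485,170) is out of the way. I'll lower behind the plate and start to push.

Call:
{"name": "arm_command", "arguments": {
  "plan": [
    [0, 0, 0, 0.04, 0, -0.4, 0],
    [0, 0, 0, 0.04, 0, -0.8, 0],
    [0, 0, 0, 0.04, 0, -1, 0],
    [0, 0, 0, 0.04, 0, -1, 0]
  ]
}}

```text
time: 11.48
tool_pos: [0.5673, -0.1578, 0.064]
ee_rot: [0.991, 0.131, 0.0, -0.0]
ft_force: [0.3, -0.9, 0.1]
opening: 0.0
grip_force: 0.0
```

Call:
{"name": "arm_command", "arguments": {
  "plan": [
    [0, 0, 0, 0, 0, -0.21, 0],
    [0, 0, 0, 0, 0, -0.21, 0],
    [0, 0, 0, -0.03, 0.1, -0.21, 0],
    [0, 0, 0, -0.05, 0.2, -0.21, 0],
    [0, 0, 0, -0.06, 0.25, -0.21, 0],
    [0, 0, 0, -0.06, 0.25, -0.21, 0]
  ]
}}

```text
time: 12.22
tool_pos: [0.5603, -0.1326, 0.0427]
ee_rot: [0.991, 0.132, 0.0, 0.0]
ft_force: [0.6, 0.4, 0.6]
opening: -0.0003
grip_force: 0.0
```

Call:
{"name": "arm_command", "arguments": {
  "plan": [
    [0, 0, 0, -0.01, 0.04, 0, 0],
    [0, 0, 0, -0.02, 0.08, 0, 0],
    [0, 0, 0, -0.03, 0.12, 0, 0],
    [0, 0, 0, -0.04, 0.16, 0, 0],
    [0, 0, 0, -0.05, 0.2, 0, 0],
    [0, 0, 0, -0.06, 0.24, 0, 0],
    [0, 0, 0, -0.07, 0.28, 0, 0],
    [0, 0, 0, -0.08, 0.32, 0, 0],
    [0, 0, 0, -0.09, 0.36, 0, 0],
    [0, 0, 0, -0.1, 0.4, 0, 0],
    [0, 0, 0, -0.11, 0.44, 0, 0],
    [0, 0, 0, -0.12, 0.48, 0, 0],
    [0, 0, 0, -0.13, 0.52, 0, 0],
    [0, 0, 0, -0.14, 0.56, 0, 0],
    [0, 0, 0, -0.15, 0.6, 0, 0],
    [0, 0, 0, -0.15, 0.6, 0, 0]
  ]
}}

```text
time: 14.22
tool_pos: [0.5448, -0.0737, 0.0423]
ee_rot: [0.991, 0.131, -0.0, 0.001]
ft_force: [-1.5, -7.4, -0.2]
opening: -0.0002
grip_force: 3.3
```

Call:
{"name": "arm_command", "arguments": {
  "plan": [
    [0, 0, 0, -0.01, 0.02, 0, 0],
    [0, 0, 0, -0.01, 0.04, 0, 0],
    [0, 0, 0, -0.01, 0.04, 0, 0]
  ]
}}

```text
time: 14.6
tool_pos: [0.5438, -0.07, 0.0423]
ee_rot: [0.991, 0.131, -0.001, 0.001]
ft_force: [-0.7, -7.4, -0.3]
opening: -0.0001
grip_force: 3.5
```

Call:
{"name": "arm_command", "arguments": {
  "plan": [
    [0, 0, 0, -0.005, 0.02, 0, 0],
    [0, 0, 0, -0.01, 0.03, 0, 0],
    [0, 0, 0, -0.01, 0.03, 0, 0]
  ]
}}

```text
time: 14.98
tool_pos: [0.5431, -0.0671, 0.0423]
ee_rot: [0.991, 0.131, -0.0, 0.001]
ft_force: [0.4, -8.0, -1.3]
opening: 0.0005
grip_force: 3.7
```

Call:
{"name": "arm_command", "arguments": {
  "plan": [
    [0, 0, 0, -0.005, 0.02, 0, 0],
    [0, 0, 0, -0.005, 0.02, 0, 0]
  ]
}}

```text
time: 15.22
tool_pos: [0.5429, -0.0661, 0.0423]
ee_rot: [0.991, 0.132, -0.0, 0.002]
ft_force: [-0.6, -11.8, -2.5]
opening: -0.0005
grip_force: 5.4
```

The force has started to rise, which suggests the stop. I'll confirm with 2 mm more, then retreat slowly.

Call:
{"name": "arm_command", "arguments": {
  "plan": [
    [0, 0, 0, -0.005, 0.02, 0, 0],
    [0, 0, 0, -0.005, 0.02, 0, 0]
  ]
}}

```text
time: 15.48
tool_pos: [0.5429, -0.066, 0.0424]
ee_rot: [0.991, 0.132, 0.0, 0.003]
ft_force: [-0.4, -18.3, -2.6]
opening: -0.0003
grip_force: 8.5
```

Call:
{"name": "arm_command", "arguments": {
  "plan": [
    [0, 0, 0, 0.02, -0.08, 0, 0],
    [0, 0, 0, 0.04, -0.16, 0, 0],
    [0, 0, 0, 0.06, -0.24, 0, 0],
    [0, 0, 0, 0.08, -0.32, 0, 0],
    [0, 0, 0, 0.1, -0.4, 0, 0],
    [0, 0, 0, 0.12, -0.48, 0, 0],
    [0, 0, 0, 0.14, -0.56, 0, 0],
    [0, 0, 0, 0.17, -0.68, 0, 0],
    [0, 0, 0, 0.21, -0.84, 0, 0],
    [0, 0, 0, 0.24, -0.95, 0, 0],
    [0, 0, 0, 0.24, -0.95, 0.5, 0],
    [0, 0, 0, 0.24, -0.95, 1, 0],
    [0, 0, 0, 0.24, -0.95, 1, 0]
  ]
}}

```text
time: 17.1
tool_pos: [0.5698, -0.1588, 0.1469]
ee_rot: [0.991, 0.131, 0.004, 0.002]
ft_force: [-0.2, 0.1, -0.5]
opening: -0.0003
grip_force: 0.0
```

```bash
python3 - <<'E'
from h import *
s=get_state();print(s['tool_pos'],s['ft_force'])
im,d,ci=snap('top');cv2.imwrite('pics/t3.png',cv2.resize(im[140:300,195:455,::-1],None,fx=3,fy=3,interpolation=cv2.INTER_CUBIC))
im,d,ci=snap('wrist');W=world(d,ci);hsv=cv2.cvtColor(im,cv2.COLOR_RGB2HSV);H,S=hsv[...,0],hsv[...,1]
m=(H>105)&(H<130)&(S>120)&(abs(W[...,2]-.068)<.003)&(abs(W[...,0]-.55)<.05)
if m.any(): print('plate',W[m].mean(0))
im,d,ci=snap('scene');W=world(d,ci);O=np.array([.5205,.02]);ex=np.array([.97,.242]);ey=np.array([-.242,.97])
q=W[...,:2]-O;jx,jy=q@ex,q@ey
m=(abs(W[...,2]-.057)<.004)&(abs(jx)<.07)&(jy>-.035)&(jy<.12)
print('block jx',np.percentile(jx[m],[3,97]),'jy',np.percentile(jy[m],[3,50,97]))
E
```

```text
[ 0.56975102 -0.15876025  0.14689032] [-0.22459096  0.07050137 -0.47090864]
plate [ 0.55386115 -0.10597871  0.06691039]
block jx [-0.06217228  0.05265226] jy [0.03859718 0.06125597 0.08211583]
```

View pics/t3.png

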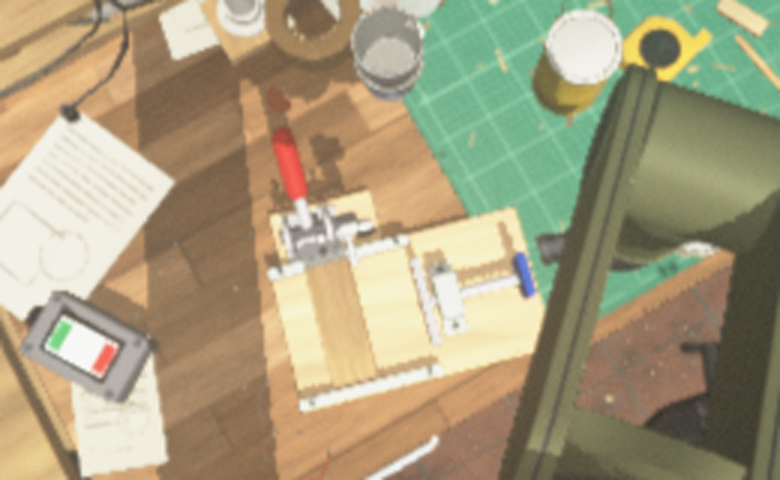

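The block at (340,320) has moved about 60 mm along +y. The plate is back at rest at (525,273), the clamp is open and the bystanders haven't moved.

```bash
python3 -c "
from workcell import *
print(close_job())"
```

```text
the job is handed in; nothing more can be done
None
```

The jig is unloaded and the job handed in at about 17 s: power switched off, clamp fully open, block ejected about 60 mm onto the free bed, and the ejector back at rest.

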